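# Seat and clamp a pine offcut in the sawing jig by pushing alone

### The job

Set the long flat pine offcut that lies on the plywood sawing jig up for sawing: push it along the base board flat against the fence, slide it along the fence until its end sits against the stop block, and then push the cam lever round as far as it goes so that the cam grips the wood. Only push: nothing is picked up, and everything else on the table stays where it is.

Things in the scene. Friction and masses are not known exactly. Their poses are not given: they have to be found in the camera images.
- jig: Fixed sawing jig: plywood base board 210 mm (x) by 320 mm (y), top 18 mm above the table. Far edge: a pale wooden fence 20 mm thick, 32 mm high over the board. Left (+y) end: a pale stop block, 50 mm along x from the fence, 30 mm along y, 28 mm high. Origin at table height, 95 mm from the board's near edge, midway along y; x points to the fence, y along it to the stop. A big red lidded tub stands at its left.
- corner (a point): Inner corner of the jig, on the top of the base board, where the face of the fence meets the face of the stop; it lies at x +85, y +120, z +18 mm in the jig's frame and has the jig's axes. The seated offcut's origin lies at x -22.5, y -60 mm from it.
- pine: The work: loose flat brown pine offcut with visible grain, 45 mm (x) by 120 mm (y) by 22 mm high, lying on the base board in front of the fence, to the right of the cam. Origin: centre of its underside; y along its length, either end may meet the stop.
- cam (a joint): Turn of the hardwood cam lever (rad): 0 fully open to 1.9 at its limit, growing counter-clockwise from above. In the jig's frame the handle points 160 deg from +x at 0 (to -x, a little to +y) and 269 deg at 1.9 (to -y, beside the wood). Starts at 0 to 0.35, gap from cam to fence then 52 mm or more; the cam meets a seated offcut at about 1.7 and presses it home up to 1.9.
- pivot (a point): Axis of the lever's upright bolt, at the lever's top face (39.5 mm above the table); fixed to the jig, 75.6 mm from the fence's face, 60 mm from the stop's face. Round it the lever is an eccentric round cam of 24 mm radius. A nut and bolt end stand 12 mm above this point.
- lever_tip (a point): On the top face of the lever's handle at the centre of its rounded end (11 mm radius), 100 mm from the bolt's axis; moves with the lever. The lever is 20 mm thick (from 1.5 mm above the board), the handle 17 mm wide. Stiff hinge: about 1.2 N here turns it, up to about 10 N once the cam bites; it stays where it is left.
- tape_measure: Bystander: tape measure standing on the table to the right of the jig, 38 x 84 x 64 mm high. Origin: centre of its underside.
- old_block: Bystander: short block of dark old wood, 40 x 75 x 40 mm, on the table behind the fence. Origin: centre of its underside.
- sanding_block: Bystander: cork sanding block, 65 x 100 x 26 mm, on the table to the left of the jig. Origin: centre of its underside.
- pencil: Bystander: carpenter's pencil, 13 x 167 x 8 mm, on the table behind the fence. Origin: centre of its underside; y along it.
- jar: Bystander: small jar of craft paint with a white screw cap, 58 mm across, 69 mm high, on the table to the left of the jig. Origin: centre of its underside.

How it is judged:
By the outcome, as a careful person would: the job done as asked, in the order asked, and still so for the second after the job is handed in, with the robot touching nothing.
It also fails if it takes over 64 s, if anything falls off the work surface, if the arm or the gripper's body presses on something with over 40 N, if the wrist force passes 120 N, or if a joint passes its speed limit or range.

### The arm

A 7-joint arm with a two-finger parallel gripper is mounted at the origin on a cart in front of the work surface, level with it; the furniture and walls round the work are solid. World frame = base frame: x ahead of the robot, y to its left, z up, the work surface at z = 0. Lengths are in mm, angles in rad, forces in N, time in s.
With the tool pointing down it reaches from about 400 to 925 mm from the base axis. Payload 5.6 kg.
Tool frame: the origin (TCP) lies at the very end of the fingers, on their centre line; the grasp point (between the pads) lies 19 mm behind it; z points along the fingers, y is the direction in which the jaws open and shut (so a half turn about z gives the same grasp; the last joint's range is limited). The gripper opens to 85 mm and grips with 20 to 120 N. Pads are 22 mm wide; open, the fingers measure 114 mm over their backs; the gripper's body (76 mm by 85 mm) begins 54 mm behind the grasp point. The pads swing forward as they close: fully open they stand 13 mm farther back than shut.
Start: joints at [1.235, 0.468, -0.012, 1.603, 0.006, 1.071, -0.056], TCP at [187.571, -622.355, 231.29] pointing down, gripper open.
Joint ranges: [-2.53, 2.53], [-0.31, 2.02], [-1.57, 1.55], [0.28, 2.44], [-1.29, 4.43], [0.15, 1.84], [-2.92, 2.92]. Speed limits (rad/s): [2.57, 2.57, 3.14, 3.14, 3.14, 3.14, 3.14].

### API

Orientations are given as a unit quaternion [w, x, y, z].
In Python, from rig import manip gives the robot as it stands. The module is installed in compiled form; this text tells all that it offers. Calls block until the motion is done:
- manip.move_ptp(position, orientation): joint-space move of the TCP to a pose.
- manip.line_to(position, rot=None, speed=150, stop_force=None): straight line of the TCP; rot=None keeps the orientation; speed is the mean speed in mm/s. With stop_force (N) it stops when the force on the tool has changed by that much, and returns True; else False.
- manip.movej(angles): joint-space move.
- manip.gripper_to(opening, grip_force=None): opening from 0.0 (shut) to 1.0 (fully open); grip_force is the grip in N (None keeps the last); returns when the fingers have stopped.
- manip.sleep(seconds).
- manip.solve_ik(position, orientation): joint angles nearest the present ones, or None.
- manip.camera(name): name is "side" or "top" or "wrist"; returns a dict with "image" (384x512x3 uint8, red, green, blue), "depth" (384x512 float32, mm along the optical axis (not along the pixel's ray), 0 where there is no reading), "fx", "fy", "cx", "cy" (pixels), "k1" (the pictures are not rectified: a ray, as slopes to the right and down, at radius r is drawn at 1 + k1 r^2 times it, then the intrinsics apply), "position" and "orientation" of the camera in the world; the wrist camera has in their place "T_tool_cam" (4x4, takes a point from camera to tool coordinates, whose origin is the TCP and whose axes are the flange's). Camera axes: x right, y up, looking along -z (the intrinsics and any distortion apply to the point x, -y, -z); pixel columns grow to the right and rows downward; lengths in mm; the calibration is good to about 2 mm. A picture is of the moment at which its call begins: read the wrist's pose just before it.
A pose or a line that the arm cannot do raises manip.IKError and nothing moves.
- manip.close_job(): hands the job in, once; it reports no verdict.
Readings, each from a call of its own:
- manip.read_time(): time.
- manip.read_joint_pos(): joint angles.
- manip.read_qvel(): joint speeds.
- manip.read_tau(): joint torques, N m.
- manip.read_tool_pos(): TCP position.
- manip.read_tcp_rot(): TCP orientation.
- manip.read_force(): force on the tool from outside, world axes, zero at the start.
- manip.read_wrist_torque(): the same for the moment, N m.
- manip.read_gripper_width(): opening from 0.0 (shut) to 1.0 (fully open).
Only numpy, scipy, OpenCV 4.12 (cv2) and the standard library are available. Lean on these libraries where they do the work, as an engineer would, in place of code of your own. Each camera call takes 0.05 s, during which the arm holds its last target.

## Working session

There is one attempt and no reset: what is moved stays moved. The work goes in short steps, each a Python script; the robot and the scene stay as the last script left them, time stands still between calls to the robot, and variables do not carry over. Pictures are saved under pics/ and viewed, and the job is handed in when it is done.

```bash
mkdir -p pics; ls; python3 - <<'E'
from rig import manip
import cv2,numpy as np
for n in ["top","side"]:
    c=manip.camera(n)
    cv2.imwrite(f"pics/{n}0.png",cv2.cvtColor(c["image"],cv2.COLOR_RGB2BGR))
    np.savez(f"{n}0.npz",**c)
    print(n,{k:v for k,v in c.items() if k not in("image","depth")})
print(manip.read_time(),manip.read_tool_pos(),manip.read_tcp_rot())
E
```

```text
pics
top {'fx': 432.5764904883257, 'fy': 432.5764904883257, 'cx': 253.17661472756845, 'cy': 195.36261128556876, 'k1': -0.1372607469597051, 'position': array([ 408.6056525 , -293.88605428, 1036.89481192]), 'orientation': array([-0.69559043, -0.0657126 ,  0.06105866,  0.7128167 ])}
side {'fx': 401.4238959242424, 'fy': 401.4238959242424, 'cx': 251.81739491471143, 'cy': 189.62452376107817, 'k1': 0.020698899605805697, 'position': array([367.27831766, 314.91641635, 716.59587931]), 'orientation': array([-0.12491992, -0.05674991,  0.36116592,  0.92235223])}
0.1 [ 187.4173876  -621.88297037  230.41027529] [-7.75560508e-04  9.89307842e-01  1.45840207e-01 -1.64276716e-04]
```

View pics/top0.png

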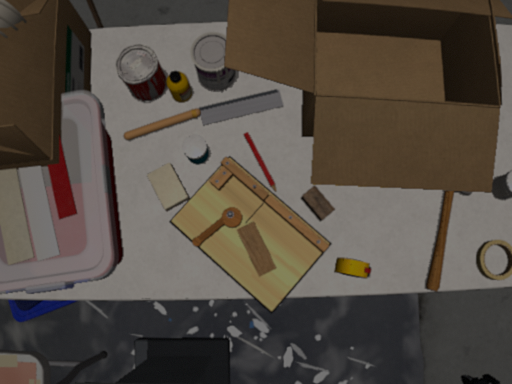

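View pics/side0.png

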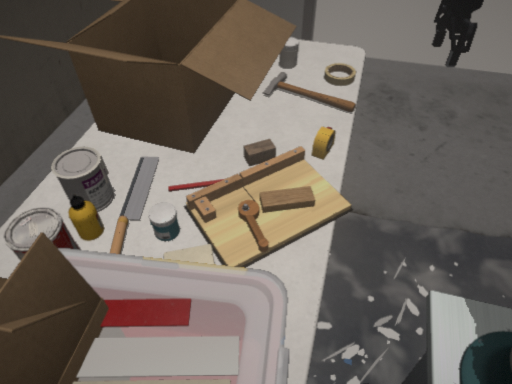

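```bash
cat > h.py <<'E'
import numpy as np,cv2
from scipy.spatial.transform import Rotation as R
def Rq(q): return R.from_quat([q[1],q[2],q[3],q[0]])
def ray(c,uv,Rm=None,p=None):
    K=np.array([[c["fx"],0,c["cx"]],[0,c["fy"],c["cy"]],[0,0,1.]],float)
    uv=np.asarray(uv,float).reshape(-1,1,2)
    d=cv2.undistortPoints(uv,K,np.array([float(c["k1"]),0,0,0]),None,None,None).reshape(-1,2)
    v=np.c_[d[:,0],-d[:,1],-np.ones(len(d))]
    if Rm is None: Rm=Rq(c["orientation"]).as_matrix(); p=c["position"]
    return np.asarray(p),v@Rm.T
def onplane(c,uv,z,Rm=None,p=None):
    o,v=ray(c,uv,Rm,p); return o+v*((z-o[2])/v[:,2])[:,None]
def proj(c,P,Rm=None,p=None):
    if Rm is None: Rm=Rq(c["orientation"]).as_matrix(); p=c["position"]
    q=(np.asarray(P,float).reshape(-1,3)-p)@Rm
    s=np.c_[q[:,0],-q[:,1]]/(-q[:,2:3]); r2=(s**2).sum(1,keepdims=True)
    s=s*(1+float(c["k1"])*r2)
    return s*float(c["fx"])+[float(c["cx"]),float(c["cy"])]
E
python3 - <<'E'
from h import *
c=np.load("top0.npz"); im=cv2.cvtColor(c["image"],cv2.COLOR_RGB2BGR)
cv2.imwrite("pics/topcrop.png",cv2.resize(im[140:320,140:360],(792,648),interpolation=cv2.INTER_CUBIC)[:600])
c=np.load("side0.npz"); im=cv2.cvtColor(c["image"],cv2.COLOR_RGB2BGR)
cv2.imwrite("pics/sidecrop.png",cv2.resize(im[120:270,160:360],(800,600),interpolation=cv2.INTER_CUBIC))
E
```

```text
(no output)
```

View pics/topcrop.png

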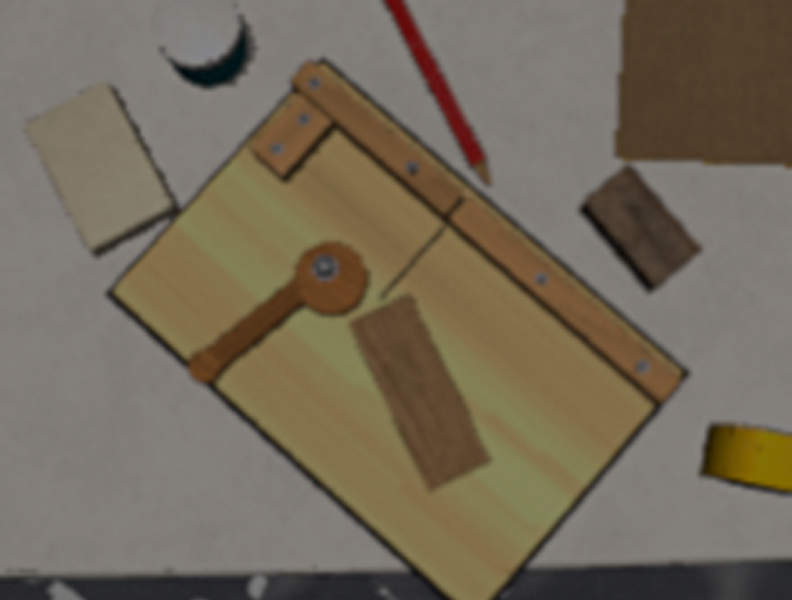

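View pics/sidecrop.png

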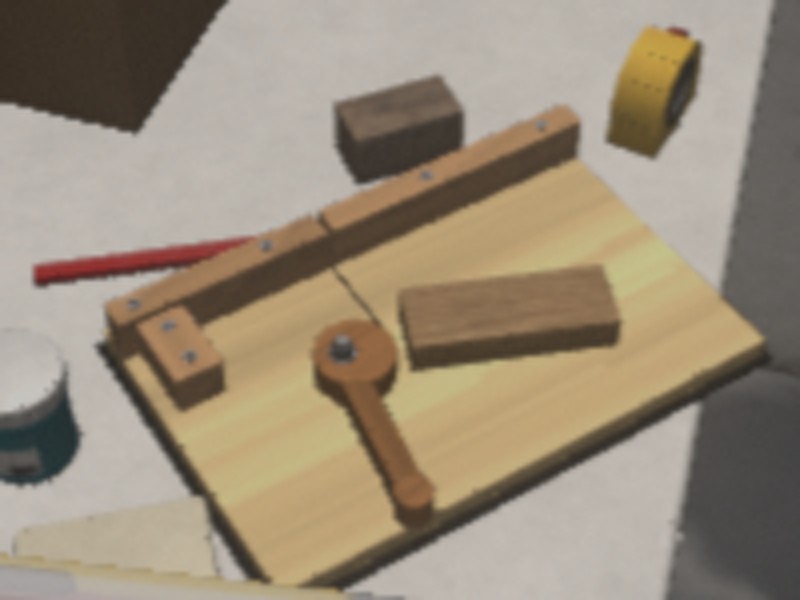

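```bash
python3 - <<'E'
from h import *
c=np.load("top0.npz"); im=cv2.cvtColor(c["image"],cv2.COLOR_RGB2BGR)
# board right-near crop view lower
cr=lambda a:(np.array(a,float)+.5)/3.6-.5+140
L=[((108,293),(-95,160,18)),((687,373),(115,-160,18)),((322,60),(115,160,18)),((657,402),(85,-160,50)),((285,180),(35,120,46)),((323,266),(85-75.6,60,51.5))]
W=np.array([onplane(c,cr(u),p[2])[0] for u,p in L]);J=np.array([p for u,p in L],float)
w=W[:,:2]-W[:,:2].mean(0);j=J[:,:2]-J[:,:2].mean(0)
a=np.arctan2((j[:,0]*w[:,1]-j[:,1]*w[:,0]).sum(),(j*w).sum())
Rz=np.array([[np.cos(a),-np.sin(a)],[np.sin(a),np.cos(a)]]);t=W[:,:2].mean(0)-Rz@J[:,:2].mean(0)
print("yaw",a,np.degrees(a),"t",t);print("res",(W[:,:2]-J[:,:2]@Rz.T-t)@Rz)
P=onplane(c,[cr(u) for u in [(349,322),(408,295),(491,461),(432,491)]],40)[:,:2]
Pj=(P-t)@Rz; print("pine jig",Pj,Pj.mean(0), np.linalg.norm(P-np.roll(P,1,0),axis=1))
T=onplane(c,[cr((203,363))],39.5)[0,:2]; tj=(T-t)@Rz; d=tj-[9.4,60]
print("tip",tj,np.linalg.norm(d),np.degrees(np.arctan2(d[1],d[0])))
np.savez("jig.npz",a=a,t=t)
# side
s=np.load("side0.npz")
JJ=np.array([(-95,160,18),(115,-160,18),(115,160,18),(85,-160,50),(35,120,46),(9.4,60,51.5),(-95,-160,18)],float)
WW=np.c_[JJ[:,:2]@Rz.T+t,JJ[:,2]]
print("side crop px",(proj(s,WW)-[160,120])*4); print("world",WW.round(0))
dp=c["depth"]; print("depth z check", [ (onplane(c,[u],0)[0]).round(0) for u in [(250,260)]], dp[250,257],dp[270,240],dp[214,232])
E
```

```text
yaw -0.7450550381985951 -42.68850919373783 t [ 498.52853668 -271.65418278]
res [[-1.25224359  0.20905745]
 [ 0.84974037 -1.3530351 ]
 [ 0.82997835 -0.44557882]
 [-0.99362664  3.94902793]
 [ 0.4666679  -2.70932634]
 [ 0.09948361  0.34985488]]
pine jig [[  -5.8100196    25.16665214]
 [  32.3101392     8.21605476]
 [ -12.57045537 -101.32663677]
 [ -51.40763831  -85.63400096]] [ -9.36949352 -38.39448271] [119.81622411  41.71893166 118.38018852  41.88777384]
tip [-87.58898127  78.06521752] 98.6570553625305 169.44896549565286
side crop px [[280.63412975 590.00323346]
 [550.80684436 126.48190223]
 [102.56780771 324.59273387]
 [582.78324963 115.11138433]
 [224.70459021 354.46410215]
 [342.59913669 333.48557664]
 [767.6096066  333.31138443]]
world [[ 537.  -90.   18.]
 [ 475. -467.   18.]
 [ 692. -232.   18.]
 [ 453. -447.   50.]
 [ 606. -207.   46.]
 [ 546. -234.   52.]
 [ 320. -325.   18.]]
depth z check [array([ 441., -278.,    0.])] 986.3371 1002.6475 999.07416
```

```bash
cat >> h.py <<'E'
_j=np.load("jig.npz"); A=float(_j["a"]); T0=_j["t"]
RZ=np.array([[np.cos(A),-np.sin(A)],[np.sin(A),np.cos(A)]])
def j2w(x,y,z): return [*(RZ@[x,y]+T0),z]
def w2j(p): return np.r_[RZ.T@(np.asarray(p)[:2]-T0),p[2]]
def fj(f): return np.r_[RZ.T@np.asarray(f)[:2],f[2]].round(1)
def rot(psi): return [0,float(np.cos(psi/2)),float(np.sin(psi/2)),0]
def snap(m,n,name):
    c=m.camera(n); cv2.imwrite(f"pics/{name}.png",cv2.cvtColor(c["image"],cv2.COLOR_RGB2BGR)); np.savez(f"{name}.npz",**c); return c
def crop(c,name,x,y,w,h,s): 
    cv2.imwrite(f"pics/{name}.png",cv2.resize(cv2.cvtColor(c["image"],cv2.COLOR_RGB2BGR)[y:y+h,x:x+w],None,fx=s,fy=s,interpolation=cv2.INTER_CUBIC))
E
python3 - <<'E'
from h import *
from rig import manip
for psi in (A,A+np.pi):
    print(psi,[np.round(q,2).tolist() if (q:=manip.solve_ik(j2w(*p),rot(psi))) is not None else None for p in [(-75,-38,150),(-75,-38,15),(29,-38,20),(62,-130,24),(62,-15,24),(-88,110,24),(-30,-40,24)]])
E
```

```text
-0.7450550381985951 [[0.49, 0.31, -0.02, 2.07, 0.01, 0.77, -1.86], [0.43, 0.55, 0.05, 2.13, -0.06, 0.47, -1.79], [0.46, 0.65, 0.08, 1.88, -0.08, 0.61, -1.73], [0.6, 0.67, 0.1, 1.82, -0.1, 0.65, -1.55], [0.43, 0.69, 0.08, 1.79, -0.09, 0.67, -1.75], [0.2, 0.57, -0.01, 2.03, 0.01, 0.54, -2.14], [0.44, 0.58, 0.06, 2.02, -0.07, 0.54, -1.76]]
2.396537615391198 [[0.95, 0.37, -0.57, 2.04, 0.27, 0.81, 1.05], [0.83, 0.6, -0.44, 2.1, 0.49, 0.54, 0.86], [0.86, 0.71, -0.46, 1.85, 0.47, 0.69, 0.95], [1.0, 0.73, -0.44, 1.79, 0.44, 0.72, 1.15], [0.83, 0.75, -0.47, 1.76, 0.47, 0.74, 0.95], [0.68, 0.68, -0.62, 2.0, 0.63, 0.66, 0.47], [0.86, 0.64, -0.45, 2.0, 0.47, 0.61, 0.91]]
```

```bash
python3 - <<'E'
from h import *
from rig import manip
manip.move_ptp(j2w(-76,-38,130),rot(A))
manip.line_to(j2w(-76,-38,45),speed=150)
print(fj(manip.read_force()))
print(manip.line_to(j2w(-76,-38,0),speed=40,stop_force=3), w2j(manip.read_tool_pos()).round(1),fj(manip.read_force()),manip.read_time())
p=manip.read_tool_pos(); manip.line_to(j2w(-76,-38,p[2]+5))
print(w2j(manip.read_tool_pos()).round(1),fj(manip.read_force()))
crop(snap(manip,"top","top1"),"t1",140,140,220,160,3.6); crop(snap(manip,"side","side1"),"s1",160,100,200,150,4)
E
```

```text
[0.5 0.6 0.6]
True [-76.3 -38.1   4.9] [0.2 0.4 8.4] 3.3917
[-75.7 -37.9  10. ] [0.5 0.5 0.1]
```

View pics/s1.png

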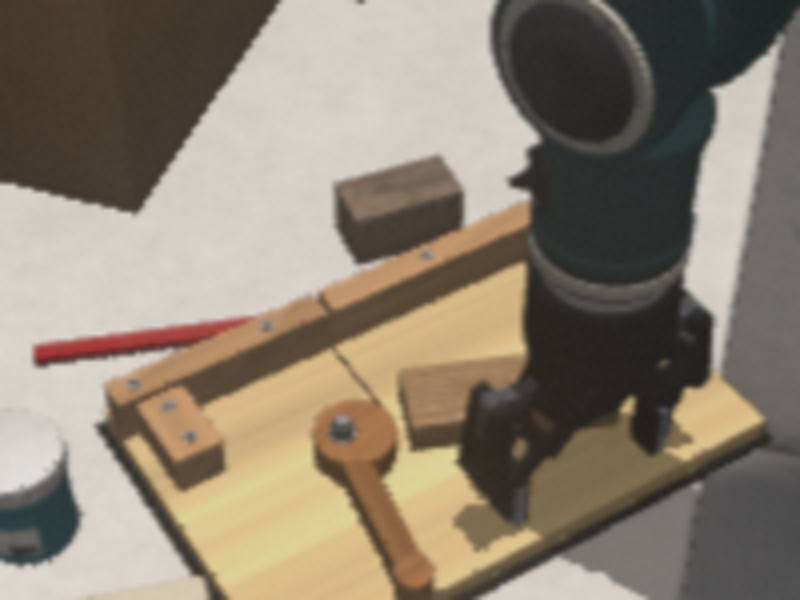

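The fingers straddle the pine's near side at (−76, −38) in the jig frame, 5 mm above the board, clear of the lever. Now I push towards the fence.

```bash
python3 - <<'E'
from h import *
from rig import manip
print(manip.line_to(j2w(10,-38,10),speed=60,stop_force=6), w2j(manip.read_tool_pos()).round(1),fj(manip.read_force()))
print(manip.line_to(j2w(45,-38,10),speed=25,stop_force=6), w2j(manip.read_tool_pos()).round(1),fj(manip.read_force()),manip.read_time())
crop(snap(manip,"top","top2"),"t2",140,140,220,160,3.6); crop(snap(manip,"side","side2"),"s2",160,100,200,150,4)
E
```

```text
False [  9.8 -38.   10. ] [ 0.3 -0.7  0.7]
True [ 28.8 -38.1   9.3] [-0.3 -0.6  0.3] 6.1667
```

View pics/s2.png

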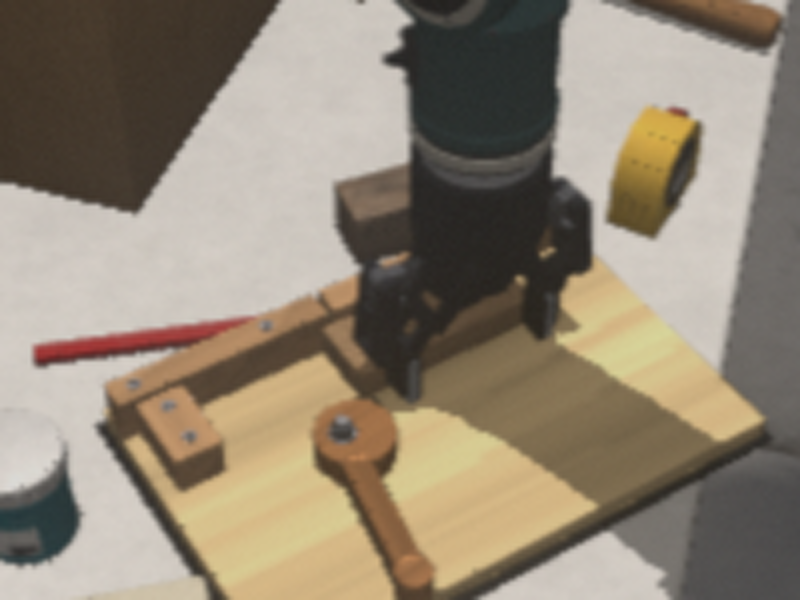

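```bash
python3 - <<'E'
from h import *
from rig import manip
manip.line_to(j2w(0,-45,20),speed=120)
manip.line_to(j2w(0,-60,110),speed=200)
manip.gripper_to(0.0,20)
manip.line_to(j2w(60,-132,100),speed=200)
crop(snap(manip,"top","top3"),"t3",140,140,220,160,3.6); crop(snap(manip,"side","side3"),"s3",160,100,200,150,4)
print(manip.read_time(),manip.read_gripper_width())
E
```

```text
8.775 0.00015539413799077806
```

View pics/s3.png

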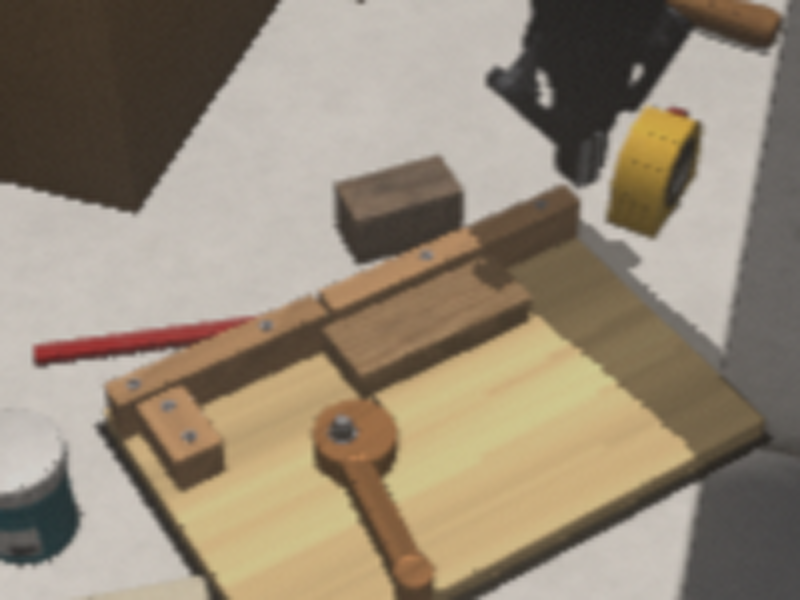

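View pics/t3.png

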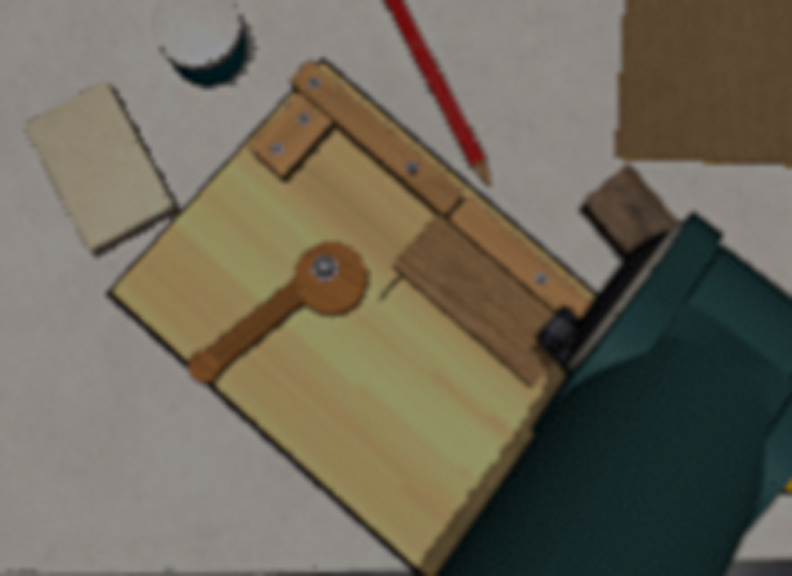

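Pine now lies flat along the fence (side crop top corners about (325,330), (365,378), (527,297)). I'll check its right end before lowering.

```bash
python3 - <<'E'
from h import *
s=np.load("side3.npz")
for u in [(325,330),(365,378),(527,297)]: print(w2j(onplane(s,[np.array(u)/4+[160,100]],40)[0]).round(1))
t=np.load("top3.npz")
for u in [(395,268),(528,385)]: print(w2j(onplane(t,[np.array(u)/3.6+140],40)[0]).round(1))
from rig import manip
manip.line_to(j2w(60,-132,40),speed=150)
print(manip.line_to(j2w(60,-132,23),speed=50,stop_force=4),fj(manip.read_force()))
print(manip.line_to(j2w(60,-100,23),speed=50,stop_force=5), w2j(manip.read_tool_pos()).round(1),fj(manip.read_force()),manip.read_time())
E
```

```text
[79.  30.6 40. ]
[34.2 30.6 40. ]
[ 38.1 -84.9  40. ]
[39.9 24.9 40. ]
[ 39.3 -88.7  40. ]
False [-0.3  0.1  0.3]
False [  60.  -100.2   23. ] [0.2 0.7 0.4] 10.6083
```

```bash
python3 - <<'E'
from h import *
from rig import manip
print(manip.line_to(j2w(60,-35,23),speed=40,stop_force=8), w2j(manip.read_tool_pos()).round(1),fj(manip.read_force()))
print(manip.line_to(j2w(60,5,23),speed=20,stop_force=8), w2j(manip.read_tool_pos()).round(1),fj(manip.read_force()),manip.read_time())
crop(snap(manip,"side","side4"),"s4",160,100,200,150,4);crop(snap(manip,"top","top4"),"t4",140,140,220,160,3.6)
E
```

```text
False [ 60.1 -35.2  23.1] [-0.6 -0.1  0.4]
True [ 59.8 -12.1  22.6] [-0.3 -0.3  0.7] 13.6167
```

View pics/s4.png

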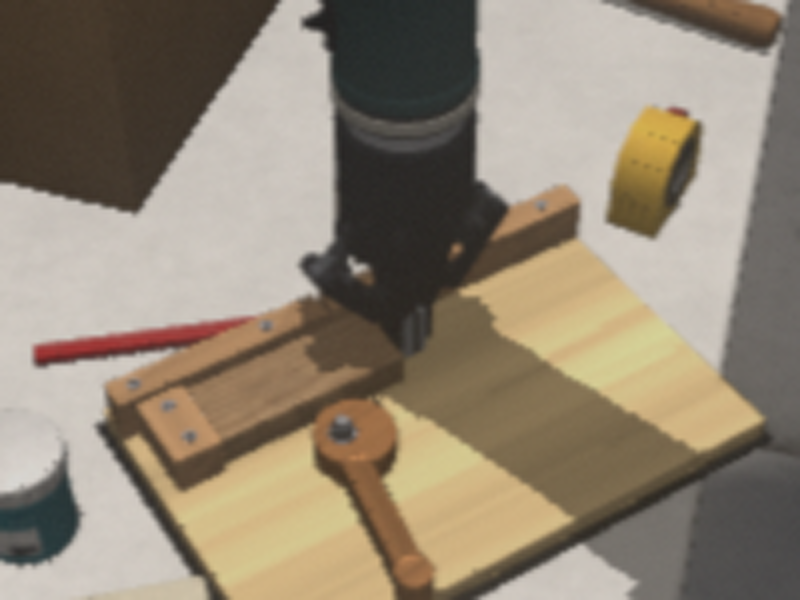

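View pics/t4.png

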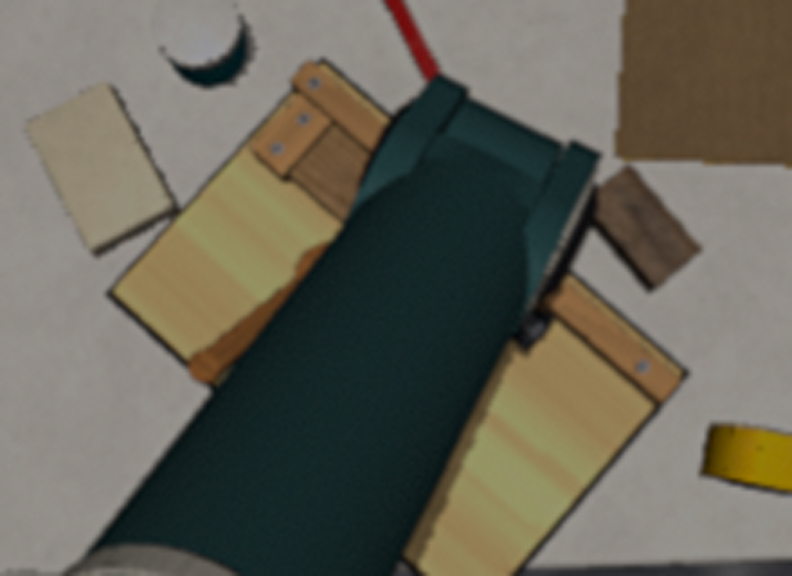

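```bash
python3 - <<'E'
from h import *
t=np.load("top0.npz"); o,v=ray(t,[(112,150),(118,230),(100,285),(60,270)])
for (x,y),r in zip([(112,150),(118,230),(100,285),(60,270)],v): print((o+r*t["depth"][y,x]).round(0))
print(np.round(j2w(-78,115,100)), [w2j(onplane(np.load("side4.npz"),[np.array((413,565))/4+[160,100]],39.5)[0]).round(1)])
from rig import manip
manip.line_to(j2w(60,-30,25),speed=120)
manip.line_to(j2w(50,-50,110),speed=200)
manip.line_to(j2w(-75,115,110),speed=200)
crop(snap(manip,"side","side5"),"s5",160,100,200,150,4);crop(snap(manip,"top","top5"),"t5",140,140,220,160,3.6)
print(manip.read_time())
E
```

```text
[720.  63.   8.]
[515.  31.  38.]
[387.  85.   1.]
[420. 104. 181.]
[ 519. -134.  100.] [array([-89.1,  77.3,  39.5])]
15.8917
```

View pics/s5.png

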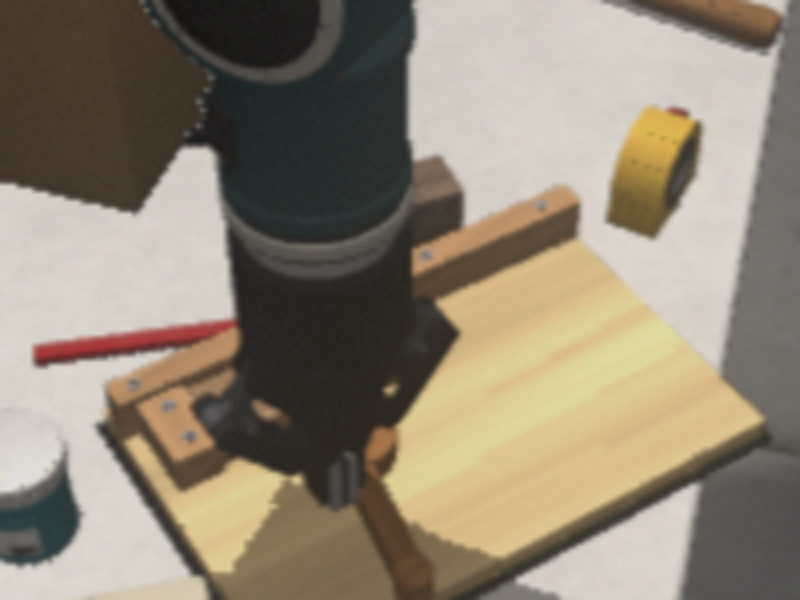

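View pics/t5.png

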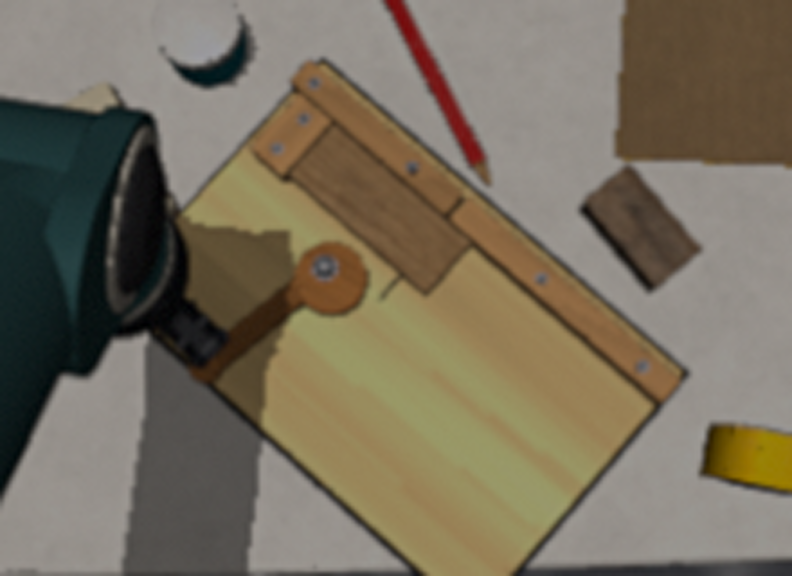

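Pine is seated: end against the stop, face along the fence, corners in the top crop at about (335,125), (288,178), (428,295), (470,243). The lever tip is at about (−88, 78) in the jig frame, at 169–170°. Now the lever.

```bash
python3 - <<'E'
from h import *
from rig import manip
manip.line_to(j2w(-75,115,45),speed=150)
print(manip.line_to(j2w(-75,115,24),speed=60,stop_force=4))
def P(deg,h=12,r=85):
    t=np.radians(deg); return j2w(9.4+r*np.cos(t)+(8.5+h)*np.sin(t),60+r*np.sin(t)-(8.5+h)*np.cos(t),24)
print(w2j(P(168)))
for d in range(168,253,6):
    if manip.line_to(P(d),speed=60,stop_force=15): print("stop",d,w2j(manip.read_tool_pos()).round(1)); break
    if d%12==0: print(d,fj(manip.read_force()))
print(w2j(manip.read_tool_pos()).round(1),manip.read_time())
crop(snap(manip,"side","side6"),"s6",160,100,200,150,4);crop(snap(manip,"top","top6"),"t6",140,140,220,160,3.6)
E
```

```text
False
[-69.4803564   97.72451953  24.        ]
168 [0.2 1.  1. ]
180 [ 0.1  0.4 -0.2]
192 [ 0.7 -0.6  0. ]
204 [ 0.2 -0.8  0.6]
216 [-0.7 -0.2  0.6]
228 [ 0.4  0.7 -0.7]
240 [0.2 0.1 0.5]
252 [ 0.  -0.6 -0.6]
[-35.9 -15.1  24. ] 21.625
```

View pics/s6.png

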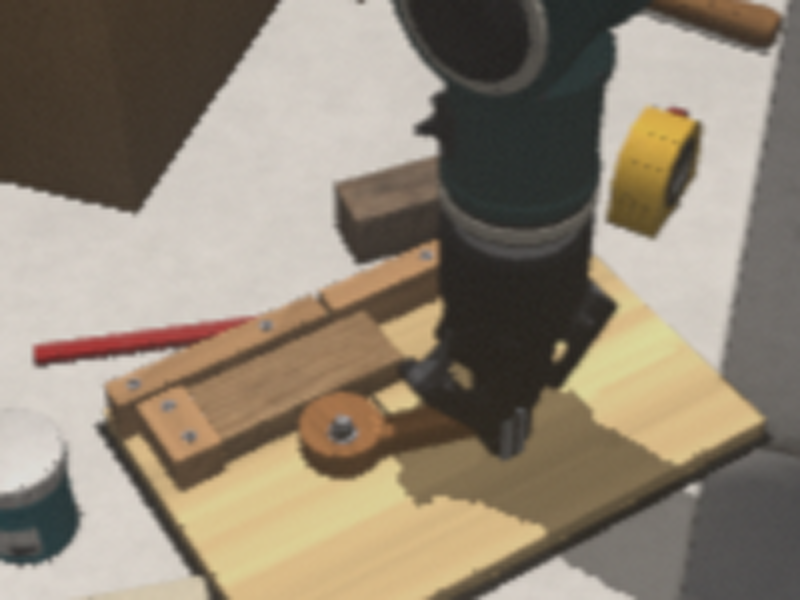

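```bash
python3 - <<'E'
from h import *
from rig import manip
def P(deg,h=12,r=85):
    t=np.radians(deg); return j2w(9.4+r*np.cos(t)+(8.5+h)*np.sin(t),60+r*np.sin(t)-(8.5+h)*np.cos(t),24)
for a,sp,f in ((262,30,18),(279,20,22)):
    print(manip.line_to(P(a),speed=sp,stop_force=f),w2j(manip.read_tool_pos()).round(1),w2j(P(a)).round(1),fj(manip.read_force()),manip.read_time())
crop(snap(manip,"side","side7"),"s7",160,100,200,150,4)
E
```

```text
False [-22.7 -21.4  23.9] [-22.7 -21.3  24. ] [-1.5  1.7 -0.1] 22.3833
True [-11.9 -23.9  22.9] [  2.4 -27.2  24. ] [ 0.1  0.3 -0. ] 23.25
```

View pics/s7.png

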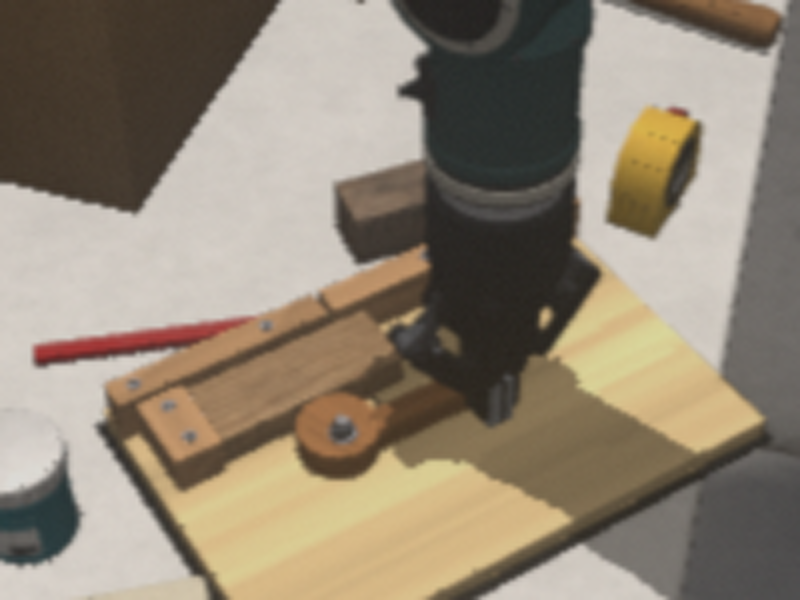

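```bash
python3 - <<'E'
from h import *
from rig import manip
p=w2j(manip.read_tool_pos())
print(manip.line_to(j2w(p[0]+12,p[1],24),speed=20,stop_force=32),w2j(manip.read_tool_pos()).round(1),fj(manip.read_force()),manip.read_time())
manip.line_to(j2w(-45,-25,26),speed=100)
manip.line_to(j2w(-60,-40,120),speed=200)
manip.line_to(j2w(-40,-190,160),speed=250)
crop(snap(manip,"side","side8"),"s8",160,100,200,150,4);crop(snap(manip,"top","top8"),"t8",140,140,220,160,3.6)
print(manip.read_time())
E
```

```text
False [-11.3 -24.1  22.2] [-25.6   0.5  15.6] 24.15
26.2583
```

View pics/s8.png

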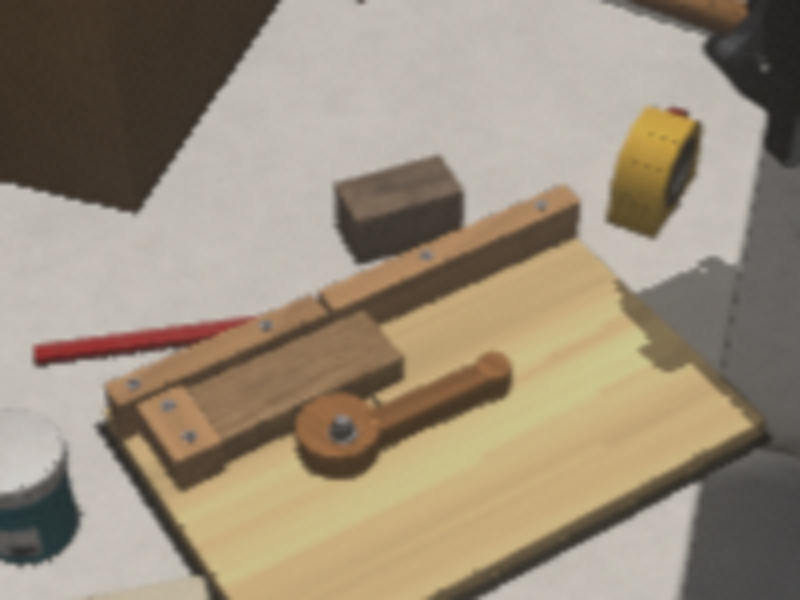

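View pics/t8.png

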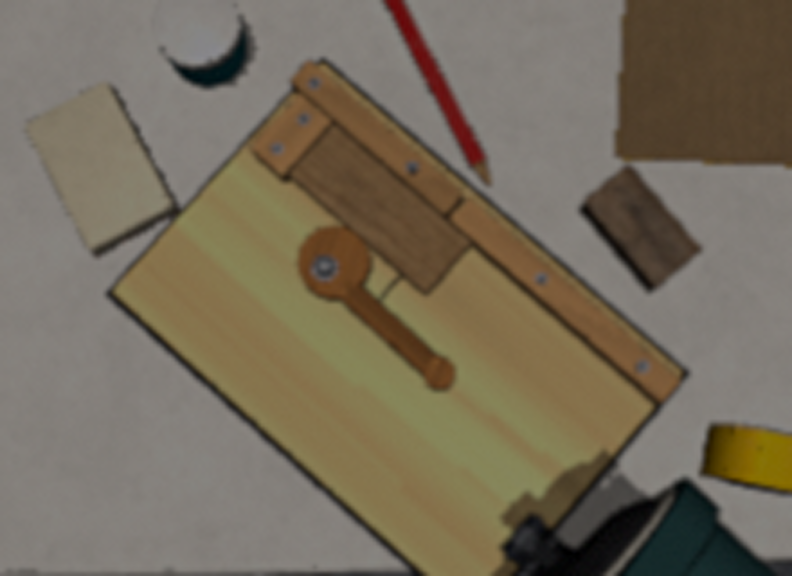

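```bash
python3 - <<'E'
from h import *
t=np.load("top8.npz");s=np.load("side8.npz")
for c,b,tip,sc,o in((t,(323,266),(440,373),3.6,(140,140)),(s,(342,423),(492,367),4,(160,100))):
    B=w2j(onplane(c,[np.array(b)/sc+o],51.5)[0]);T=w2j(onplane(c,[np.array(tip)/sc+o],39.5)[0]);d=T-B
    print(B.round(1),T.round(1),np.hypot(*d[:2]).round(1),np.degrees(np.arctan2(d[1],d[0]))%360)
for u in [(335,125),(288,178),(428,295),(470,243)]: print(w2j(onplane(t,[np.array(u)/3.6+140],40)[0]).round(1))
E
```

```text
[ 9.4 59.2 51.5] [  8.1 -41.4  39.5] 100.6 269.2356736699349
[ 3.7 63.8 51.5] [  3.  -35.4  39.5] 99.2 269.60098409085947
[ 84.9 117.2  40. ]
[ 38.2 116.7  40. ]
[40.7 -2.6 40. ]
[84.1 -0.8 40. ]
```

```bash
python3 - <<'E'
from rig import manip
manip.close_job(); print(manip.read_time())
E
```

```text
the job is handed in; nothing more can be done
the job is handed in; nothing more can be done
```

The pine is set up for sawing and the job is handed in; the last clock reading before that was 26.3 s of the 64 s allowed. I pushed the pine square against the fence with the open fingers. With the gripper shut, I slid it along the fence to the stop, then swung the cam lever round.

**Lever:** it measures 269.2° from the top camera and 269.6° from the side camera, against a limit of 269°. A second push of about 25 N moved the finger only 0.6 mm further. That push ended without reaching its 32 N stop setting.

**Pine:** in the top view its corners lie at x 38–85 mm and y −3 to 117 mm in the jig's frame. The ideal is x 40–85 mm and y 0–120 mm. The 3 mm shift in y is about my measuring error, and both pictures show it against the stop and the fence.

**Disagreement between cameras:** the side camera places the jig's points about 5 mm away from where the top camera does, though the two agree on the lever's angle.

**Other objects:** by eye, nothing else in the final pictures looks moved, and the robot stood clear of everything at hand-in.

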